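# Load the cord reel into the counter dispenser

## Robot

A 7-joint arm with a two-finger parallel gripper is mounted at the origin on the work surface. World frame = base frame: x ahead of the robot, y to its left, z up, the work surface at z = 0. Lengths are in mm, angles in rad, forces in N, time in s.
With the tool pointing down it reaches from about 400 to 875 mm from the base axis. Payload 4.4 kg.
Tool frame: the origin (TCP) lies on the centre line of the jaws, within the pads' length; the fingertips stand 8 mm ahead of it and the grasp point (between the pads) lies 11 mm behind it; x points along the fingers, z is the direction in which the jaws open and shut, and the axes are right-handed (so a half turn about x gives the same grasp; the last joint's range is limited). The gripper opens to 85 mm and grips with 20 to 120 N. Pads are 22 mm wide; open, the fingers measure 114 mm over their backs; the gripper's body (76 mm by 85 mm) begins 54 mm behind the grasp point. The pads swing forward as they close: fully open they stand 13 mm farther back than shut.
Start: joints at [-1.311, 0.628, 0.038, 1.517, -0.027, 0.996, -0.02], TCP at [208.02, 615.829, 239.313] pointing down, gripper open.
Joint ranges: [-3.06, 3.06], [-0.37, 2.12], [-1.25, 1.32], [0.18, 2.47], [-1.1, 4.24], [0.23, 1.98], [-2.94, 2.94]. Speed limits (rad/s): [2.57, 2.57, 3.14, 3.14, 3.14, 3.14, 3.14].

## Interface

Orientations are given as [roll, pitch, yaw] about the fixed x, y, z axes, in that order (R = Rz(yaw) Ry(pitch) Rx(roll)).
In Python, from cell import ctrl, get_image, camera_params gives the robot as it stands. The module is installed in compiled form; this text tells all that it offers.
- The arm moves only by the shell command python3 -m handwheel 'ROWS'. ROWS is text: rows parted by semicolons, each of 7 numbers parted by spaces: the opening, from -1 (shut) to 1 (fully open), then the shift along the tool's x, y, z in mm, then the turn, a rotation vector about the tool's x, y, z in rad. In form: grip x y z wx wy wz; .... A call has 1 to 10 rows; each row shifts and turns the pose as measured when the row begins, along the tool's axes as they then stand; what a row does not reach is not made up. A row lasts 1/10 s, in which the tool goes at most 50 mm and 8.59 degrees, less where a joint would pass 70% of its speed; a pose out of reach is approached as far as the arm can. A call with a gripper value outside its range is refused whole. The fingers move at their own pace and stop on an object; the grip force is fixed at half the most. Time passes only in rows, so rows that do not move let the fingers close. It gives the time, the measured TCP pose, the force and the opening at its end, in the units of the state.
- ctrl.read_state(): the state, without advancing time (a new reading comes with each control period).
- get_image(name): name is "scene" or "top"; returns the picture (480x640x3 uint8, blue, green, red); there is no depth.
- camera_params(name): a dict with "fx", "fy", "cx", "cy" (pixels), "k1" (the pictures are not rectified: a ray, as slopes to the right and down, at radius r is drawn at 1 + k1 r^2 times it, then the intrinsics apply), "eye" and "orientation" of the camera in the world. Camera axes: x right, y up, looking along -z (the intrinsics and any distortion apply to the point x, -y, -z); pixel columns grow to the right and rows downward; lengths in mm; the calibration is good to about 2 mm. A picture is of the moment at which its call begins. camera_params takes no time and is no camera call.
- ctrl.finish_job(): hands the job in, once; it reports no verdict.
The state is a dict: "clock": time; "qpos": joint angles; "qd": joint speeds; "tau": joint torques, N m; "eef_pos": TCP position; "tool_rot": TCP orientation; "force": force on the tool from outside, world axes, zero at the start; "torque": the same for the moment, N m; "width": finger opening in mm.
Only numpy, scipy, OpenCV 4.12 (cv2) and the standard library are available. Lean on these libraries where they do the work, as an engineer would, in place of code of your own. Each camera call takes 0.05 s, during which the arm holds its last target.

## Task

Load the reel of cord, on its spring-loaded spindle, into the steel counter dispenser: seat the spindle's plain end fully in the plain cup first, then press the sprung end down the sloping lead-in until it snaps home in the other cup. Let go, leaving the spindle held by its spring between the two cups, and do not knock the other goods about.

Things in the scene. Friction and masses are not known exactly. Their poses are not given: they have to be found in the camera images.
- reel_center (a point): Reel of white cord on an aluminium spindle, the loose thing to load, 0.3 to 0.5 kg. Winding 56 mm diameter, 82 mm long, between two blue flanges of 76 mm diameter, 4 mm thick. It lies on its flanges, axis level, 38 mm up. Point: on the axis, mid-reel. Its y axis runs along the spindle: +y to the plain end, -y to the sprung end (x and z turn as it rolls). Grip the winding from above, mid-reel.
- plain_tip (a point): Tip of the spindle's plain end: a fixed black nose, 14 mm diameter, 14 mm long, hemispherical tip, 89 mm from reel_center along +y. Axes as reel_center.
- sprung_tip (a point): Tip of the spindle's sprung end: a steel pin, 14 mm diameter, hemispherical tip, standing 24 mm out of the tube when free (tip then 99 mm from reel_center along -y; 188 mm over both tips). It pushes into the tube against a spring. Axes as reel_center.
- press_point (a point): Point on the spindle axis 60 mm from reel_center along -y: middle of the bare aluminium tube (20 mm diameter, 30 mm long; the same at the other end) between the flange and the sprung pin. The place to press down on from above: tube top is 10 mm above this point. Axes as reel_center.
- plunger (a joint): How far the sprung pin is pushed into the tube, m: 0 free, 0.018 fully in. The spring pushes back with 2.2 N at 0, 3.4 N at 4 mm, 6 N at 13 mm.
- dispenser: Grey steel counter dispenser, fixed: base plate 150 x 250 x 6 mm (x by y), two uprights, each with a white end cup on its inner face. Origin under the base's centre, z up; the cups' common axis runs along its y, 62 mm up. Cups: 24 mm outside, 18 mm bore, 8 mm deep; floors 184 mm apart, so the loaded spindle stays pressed in 4 mm. +y: plain cup, upright 82 mm tall. -y: cup with a sloping lead-in above.
- plain_cup (a point): Centre of the floor of the plain cup (no lead-in), at y = +92 mm, z = 62 mm of the dispenser. The cup opens towards the dispenser's -y, its mouth 8 mm from this point. Axes as the dispenser.
- ramp_cup (a point): Centre of the floor of the cup with the lead-in, at y = -92 mm, z = 62 mm of the dispenser; it opens towards +y, its mouth 8 mm from this point. Axes as the dispenser.
- ramp_top (a point): Middle of the top edge of the lead-in's sloping face, 43 mm above the cups' axis, 102 mm from the dispenser's middle to -y. The face, 20 mm wide between cheeks, falls inwards at 30 degrees from vertical to the ramp cup's mouth. With the plain end in its cup the free pin rests on it (spindle tilted 10 degrees); some 5 to 20 N down on the tube slides the pin down, 12 mm in, until it snaps into the cup.
- twine_tube_mid (a point): Bystander: black twine on a cardboard tube, standing, 42 mm diameter, 98 mm tall. The point is at its centre.
- spool_a: Bystander: blue-flanged spool standing on its flange, 88 mm diameter, 62 mm tall. Origin under its centre.
- spool_b: Bystander: another such spool, 88 mm diameter, 62 mm tall. Origin under its centre.
- wax_jar: Bystander: jar with a metal cap, 60 mm diameter, 65 mm tall. Origin under its centre.
- tape_measure: Bystander: grey tape measure, 66 x 34 x 62 mm, standing. Origin under its centre.

How it is judged (in metres and radians):
On the way:
1. the plain end is in the plain cup (tip within 8 mm of its floor) with the sprung end still above the other cup (distance between plain_tip and plain_cup below 0.008 m and z of sprung_tip in the frame of ramp_cup above 0.012 m), for 0.2 s.
At the end, for the whole second after the job is handed in: The plain tip lies within 6 mm of the plain cup's floor centre and the sprung tip within 6 mm of the ramp cup's floor centre, the sprung pin is still pressed in by more than 1 mm, so that the spring holds the spindle, and the reel is at rest (under 20 mm/s) (distance between plain_tip and plain_cup below 0.006 m and distance between sprung_tip and ramp_cup below 0.006 m and value of joint plunger above 0.001 m and linear speed of reel below 0.02 m/s); the robot touches nothing.
It fails at once if a bystander (standing twine tube, spool, jar or tape measure) is shifted by more than 40 mm (distance of any of twine_tube_mid, spool_a, spool_b, wax_jar, tape_measure from where it was at the start of the episode above 0.04 m).
It also fails if it takes over 43 s, if anything falls off the work surface, if the arm or the gripper's body presses on something with over 40 N, if the wrist force passes 120 N, or if a joint passes its speed limit or range.

## Working session

There is one attempt and no reset: what is moved stays moved. The work goes in short steps, Python scripts to look and compute and a shell command to move; the robot and the scene stay as the last step left them, time stands still between calls to the robot, and variables do not carry over. Pictures are saved under pics/ and viewed, and the job is handed in when it is done.

```bash
mkdir -p pics; ls; python3 - <<'E'
from cell import ctrl,get_image,camera_params
import cv2
print(ctrl.read_state())
for n in("scene","top"):
    print(n,camera_params(n)); cv2.imwrite(f"pics/{n}0.png",get_image(n))
E
```

```text
pics
{'clock': 0.0, 'qpos': array([-1.31078276,  0.6293353 ,  0.03842618,  1.51836194, -0.02703943,
        0.99627188, -0.02003909]), 'qd': array([ 8.52393810e-04,  1.81232211e-03, -1.85432845e-05, -2.07579193e-04,
        8.23076843e-04, -3.67529895e-05,  9.61595585e-04]), 'tau': array([-2.45804167e-04, -5.63398683e+01,  1.22611944e+00, -1.93446761e+01,
        1.10528534e-02,  1.03238155e-02, -1.40090572e-05]), 'eef_pos': array([207.81324917, 615.25415846, 238.39771192]), 'tool_rot': array([ 3.13162303,  1.56893662, -1.90662717]), 'force': array([-0.06946075, -0.23297671, -0.10562482]), 'torque': array([-0.02600658, -0.00589475, -0.01664528]), 'width': 85.26343082098117}
scene {'fx': 483.5924473279308, 'fy': 483.5924473279308, 'cx': 318.05985679852284, 'cy': 235.66487832875566, 'k1': -0.0720954635345298, 'eye': array([1092.18526021, -411.63812824, 1072.8897265 ]), 'orientation': array([0.57636545, 0.00918943, 0.82946421])}
top {'fx': 472.91000389003335, 'fy': 472.91000389003335, 'cx': 329.6598792534091, 'cy': 243.69931847365314, 'k1': -0.04606505351396937, 'eye': array([ 393.57923279,   10.58698154, 1167.07545244]), 'orientation': array([ 0.19581032,  0.00740274, -1.59923206])}
```

View pics/scene0.png

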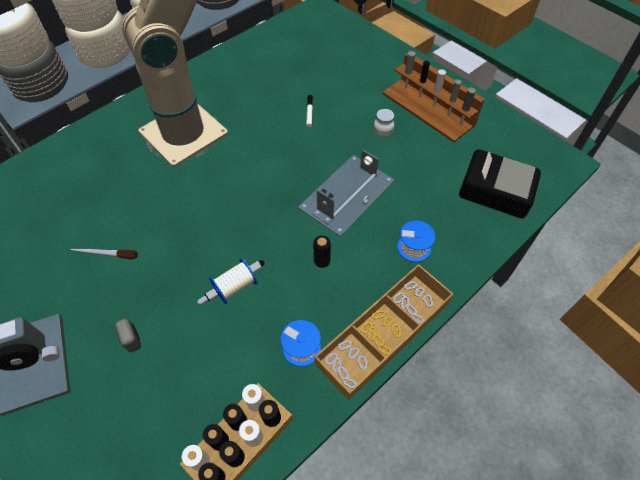

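View pics/top0.png

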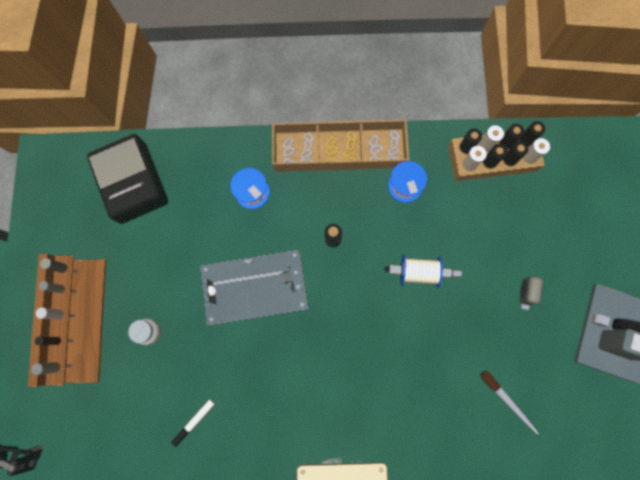

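```bash
python3 - <<'E'
import cv2,numpy as np
t=cv2.imread("pics/top0.png");s=cv2.imread("pics/scene0.png")
def crop(im,x,y,w,h,k,n):
    cv2.imwrite(n,cv2.resize(im[y:y+h,x:x+w],None,fx=k,fy=k,interpolation=cv2.INTER_CUBIC))
a=[(t,375,245,100,55),(s,190,250,90,60),(t,190,240,130,90),(s,290,140,120,100)]
for i,(im,x,y,w,h) in enumerate(a): crop(im,x,y,w,h,[8,8,6,6][i],f"pics/c{i}.png")
E
```

```text
(no output)
```

View pics/c0.png

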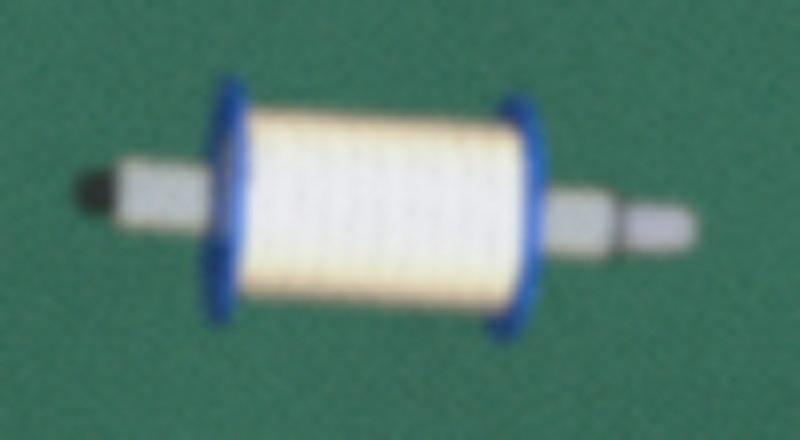

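View pics/c1.png

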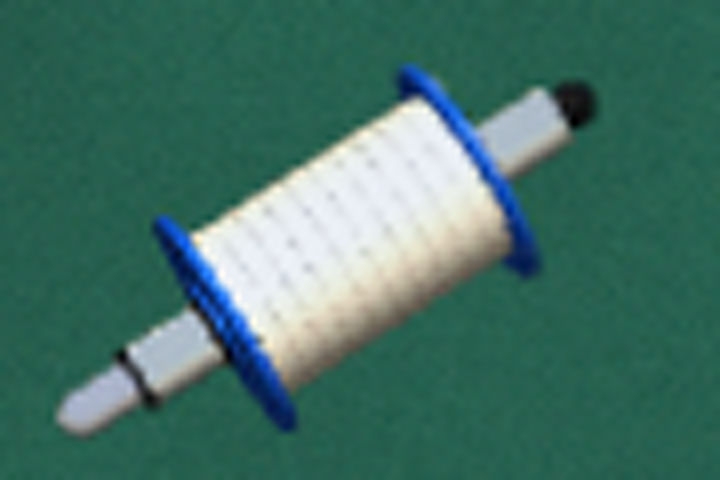

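View pics/c2.png

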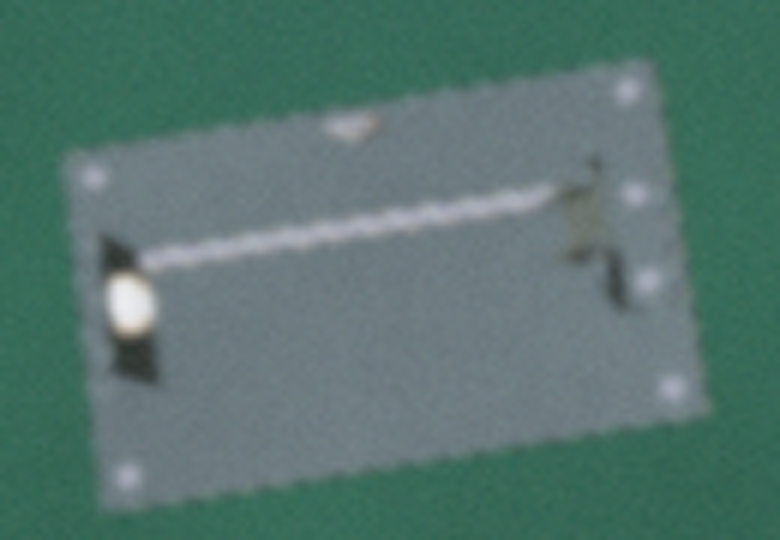

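View pics/c3.png

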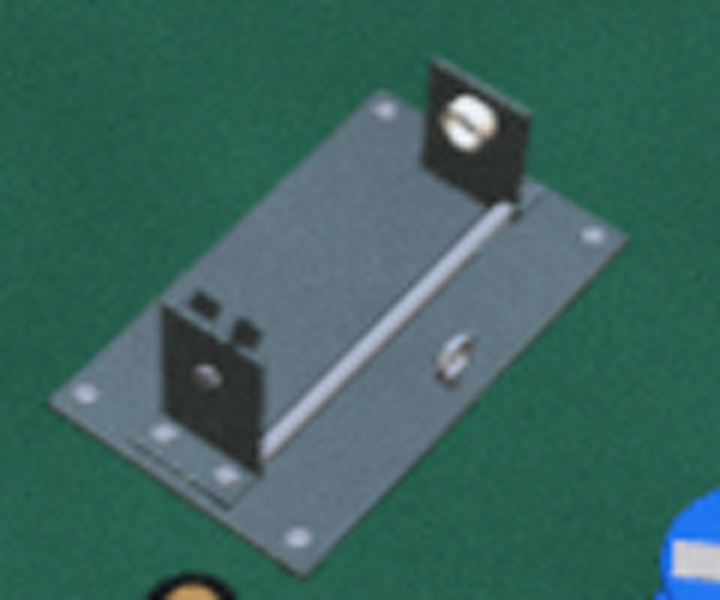

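```bash
cat > h.py <<'E'
import numpy as np,cv2
from scipy.spatial.transform import Rotation as R
from scipy.optimize import least_squares
from cell import camera_params
C={n:camera_params(n) for n in("scene","top")}
def proj(n,P):
    c=C[n];M=R.from_euler('xyz',c['orientation']).as_matrix()
    p=(np.atleast_2d(P)-c['eye'])@M
    u=p[:,0]/-p[:,2];v=-p[:,1]/-p[:,2];k=1+c['k1']*(u*u+v*v)
    return np.c_[c['fx']*u*k+c['cx'],c['fy']*v*k+c['cy']]
def tri(ps,pt):
    f=lambda X:np.r_[proj('scene',X)[0]-ps,proj('top',X)[0]-pt]
    r=least_squares(f,[500,0,50.]);return r.x,r.fun
def onz(n,p,z):
    r=least_squares(lambda X:proj(n,[X[0],X[1],z])[0]-p,[500,0.]);return np.r_[r.x,z]
E
python3 - <<'E'
from h import *
np.set_printoptions(precision=1,suppress=True)
T=lambda a,k=6,o=(190,240):np.array(a)/k+o
S=lambda a,k=6,o=(290,140):np.array(a)/k+o
prs={'c++':((628,238),(65,152)),'c+-':((303,576),(652,62)),'c--':((52,402),(710,410)),'c-+':((380,92),(103,512)),'cup':((469,122),(131,302))}
for k,(s,t) in prs.items(): print(k,*tri(S(s),T(t)))
r={'nose':((597,100),(75,190)),'pin':((60,418),(697,228)),'fl+':((0,0),(0,0))}
for k in('nose','pin'):
    s,t=r[k];print(k,*tri(S(s,8,(190,250)),T(t,8,(375,245))))
E
```

```text
c++ [580.  337.5   3.5] [-0.7  0.2 -0.6 -0.4]
c+- [611.6  92.5   0.7] [-0.8  0.2 -0.7 -0.4]
c-- [466.4  71.5   4.3] [-1.2  0.2 -0.9 -0.5]
c-+ [431.3 319.5  -0.4] [-0.7  0.2 -0.5 -0.3]
cup [510.6 293.9  61.6] [-0.8  0.2 -0.6 -0.4]
nose [ 554.3 -115.6   33.3] [-1.1  0.2 -1.  -0.5]
pin [ 535.4 -301.7   41.7] [-0.7  0.1 -0.7 -0.3]
```

```bash
cat >> h.py <<'E'
def fit(obs,nb=True):
    # obs: list (cam, px, local pt func) generic in caller
    pass
E
python3 - <<'E'
from h import *
np.set_printoptions(precision=2,suppress=True)
cv=lambda a,k,o:(np.array(a)+.5)/k-.5+o
T=lambda a:cv(a,6,(190,240)); S=lambda a:cv(a,6,(290,140))
prs={(75,125,6):((628,238),(65,152)),(75,-125,6):((303,576),(652,62)),(-75,-125,6):((52,402),(710,410)),(-75,125,6):((380,92),(103,512)),(0,84,62):((469,122),(131,302))}
def W(q,L):
    c,s=np.cos(q[2]),np.sin(q[2]);L=np.atleast_2d(L)
    return np.c_[q[0]+c*L[:,0]-s*L[:,1],q[1]+s*L[:,0]+c*L[:,1],L[:,2]]
def f(q):
    out=[]
    for L,(s,t) in prs.items():
        w=W(q,L);out+=list(proj('scene',w)[0]-S(s)+q[3:5]);out+=list(proj('top',w)[0]-T(t)+q[5:7])
    return np.array(out)
f0=lambda q:f(np.r_[q,0,0,0,0])
a=least_squares(f0,[520,205,-.1]);b=least_squares(f,[520,205,-.1,0,0,0,0])
print(a.x);print(a.fun.reshape(-1,4));print(b.x);print(b.fun.reshape(-1,4))
ts=cv2.imread('pics/scene0.png')
def draw(im,n,x,y,w,h,k,pts,name):
    c=cv2.resize(im[y:y+h,x:x+w],None,fx=k,fy=k,interpolation=cv2.INTER_CUBIC)
    for L,col in pts:
        p=proj(n,W(a.x,L))[0];p=(p-[x,y]+.5)*k-.5
        cv2.circle(c,tuple(int(v) for v in p),3,col,-1)
    cv2.imwrite(name,c)
r=(0,0,255);g=(0,255,0);y=(0,255,255)
pts=[((0,-102,105),r),((0,-92,62),r),((0,-84,62),r),((0,92,62),g),((0,84,62),g),((0,94,82),g),((0,102,105),y)]
draw(ts,'scene',290,140,120,100,6,pts,'pics/o1.png')
draw(cv2.imread('pics/top0.png'),'top',190,240,130,90,6,pts,'pics/o2.png')
E
```

```text
[522.46 205.99   0.13]
[[ 0.36 -0.31 -1.34 -0.13]
 [ 0.04  0.04 -0.25 -1.12]
 [-1.01 -0.16 -0.77  0.5 ]
 [-0.   -0.91 -0.92 -0.02]
 [-1.39  1.55  1.73 -0.34]]
[533.81 235.5    0.13  -9.95   3.23  12.28   4.53]
[[ 0.33 -0.17 -0.61  0.16]
 [ 1.02 -0.45  0.25 -0.64]
 [-0.21 -0.43 -0.68  0.78]
 [-0.15 -0.6  -0.6   0.03]
 [-0.99  1.65  1.64 -0.34]]
```

View pics/o1.png

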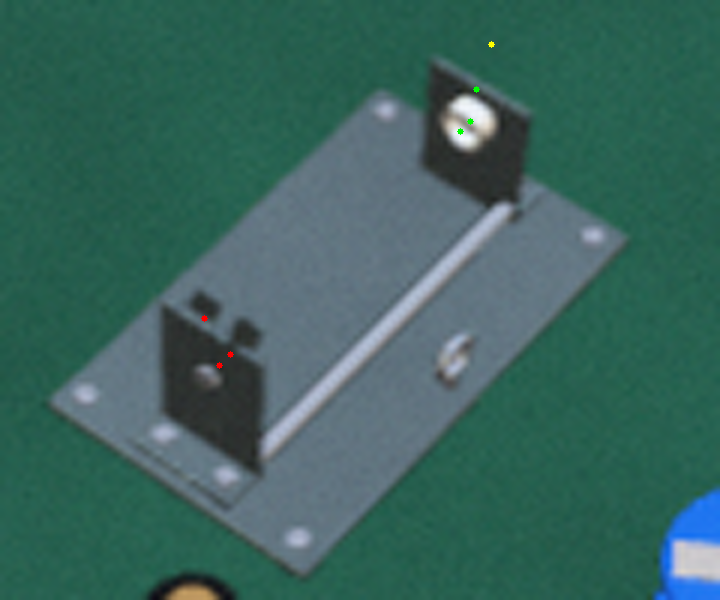

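View pics/o2.png

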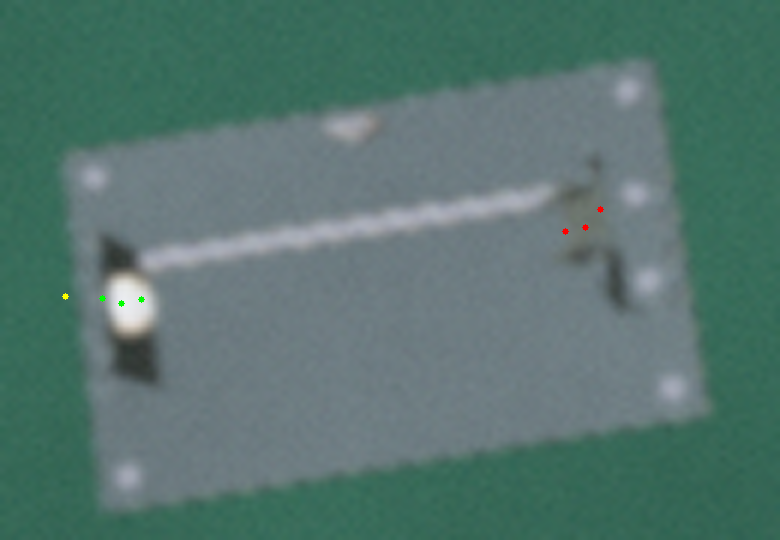

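```bash
cat >> h.py <<'E'
from cell import ctrl
def state():
    s=ctrl.read_state();return np.array(s['eef_pos']),R.from_euler('xyz',s['tool_rot']).as_matrix(),s
def goal_R(yaw,tilt=0,flip=False):
    # spindle +y dir with yaw; tilt>0 raises -y end. tool x=down, tool y along +-spindle, z = x cross y
    sy=np.array([-np.sin(yaw)*np.cos(tilt),np.cos(yaw)*np.cos(tilt),-np.sin(tilt)])
    sx=np.array([np.cos(yaw),np.sin(yaw),0]); sz=np.cross(sx,sy)
    y=-sy if flip else sy
    x=-sz
    return np.c_[x,y,np.cross(x,y)]
def plan(p,Rg):
    p0,R0,s=state()
    d=R0.T@(np.array(p)-p0);w=R.from_matrix(R0.T@Rg).as_rotvec()
    print('shift tool',d.round(1),'rotvec',w.round(4),'deg',np.degrees(np.linalg.norm(w)).round(1))
E
python3 - <<'E'
from h import *
np.set_printoptions(precision=3,suppress=True)
p,M,s=state();print(M)
cv=lambda a,k,o:(np.array(a)+.5)/k-.5+o
T=lambda a:cv(a,8,(375,245)); S=lambda a:cv(a,8,(190,250))
# axis points: tip nose (89), nose/tube joint 75, tube/pin joint -75, pin tip -99; tips silhouettes
prs={89:((597,100),(75,190)),-99:((60,418),(697,228)),75:((560,103),(118,194)),-75:((137,376),(617,223))}
def f(q):
    o=[]
    for y,(s,t) in prs.items():
        w=[q[0]-np.sin(q[2])*y,q[1]+np.cos(q[2])*y,q[3]]
        o+=list(proj('scene',w)[0]-S(s));o+=list(proj('top',w)[0]-T(t))
    return np.array(o)
a=least_squares(f,[545,-204,-.1,38]);print(a.x);print(a.fun.reshape(-1,4))
x,y,yaw,z=a.x
# winding outline check: top-view edges mid winding (382,205 center)
print(onz('top',T((382,113)),38),onz('top',T((382,303)),38))
for fl in(0,1): plan([x,y,200],goal_R(yaw,0,fl))
E
```

```text
[[-0.001 -0.947  0.32 ]
 [-0.002  0.32   0.947]
 [-1.    -0.    -0.002]]
[ 545.312 -202.653   -0.099   41.499]
[[-0.609 -1.44  -0.824 -0.493]
 [-0.063  0.449 -0.446  0.074]
 [-0.738  1.157 -0.378 -0.595]
 [-0.859  0.176 -0.406  0.025]]
[ 574.025 -210.472   38.   ] [ 516.437 -206.693   38.   ]
shift tool [  39.6 -581.5 -666.9] rotvec [ 1.344 -0.002  0.001] deg 77.0
shift tool [  39.6 -581.5 -666.9] rotvec [-1.798 -0.001 -0.002] deg 103.0
```

```bash
python3 -m handwheel '1 0 -48 -3 0.067 0 0;1 0 -48 -3 0.067 0 0;1 0 -48 -3 0.067 0 0;1 0 -48 -3 0.067 0 0;1 0 -48 -3 0.067 0 0;1 0 -48 -3 0.067 0 0;1 0 -48 -3 0.067 0 0;1 0 -48 -3 0.067 0 0;1 0 -48 -3 0.067 0 0;1 0 -48 -3 0.067 0 0'
python3 - <<'E'
from h import *
plan([545.3,-203,200],goal_R(-.1))
E
```

```text
clock: 1.1
eef_pos: [573.2, 311.9, 230.0]
tool_rot: [2.706, 1.559, -3.007]
force: [0.8, 0.0, -1.1]
width: 85.5
shift tool [  31.1 -418.7 -300.9] rotvec [ 0.6695 -0.0116 -0.0012] deg 38.4
```

```bash
python3 -m handwheel '1 2 -46 -14 0.067 0 0;1 2 -46 -14 0.067 0 0;1 2 -46 -14 0.067 0 0;1 2 -46 -14 0.067 0 0;1 2 -46 -14 0.067 0 0;1 2 -46 -14 0.067 0 0;1 2 -46 -14 0.067 0 0;1 2 -46 -14 0.067 0 0;1 2 -46 -14 0.067 0 0;1 2 -46 -14 0.067 0 0'
python3 - <<'E'
from h import *
plan([545.3,-203,150],goal_R(-.1))
E
```

```text
clock: 2.1
eef_pos: [555.5, -176.9, 206.4]
tool_rot: [-2.72, 1.559, -2.848]
force: [-0.1, 0.3, 0.5]
width: 85.4
shift tool [ 56.6 -26.9  -6.2] rotvec [-0.0289 -0.0109  0.0047] deg 1.8
```

```bash
python3 -m handwheel '1 28 -14 -3 -0.015 -0.006 0.002;1 28 -13 -3 -0.014 -0.005 0.003;1 0 0 0 0 0 0'
python3 - <<'E'
from h import *
from cell import get_image
plan([545.3,-203,30],goal_R(-.1))
plan([545.3,-203,150],goal_R(-.1))
t=get_image('top');s=get_image('scene');cv2.imwrite('pics/t1.png',t)
a=cv2.resize(t[200:320,360:500],None,fx=4,fy=4);b=cv2.resize(s[170:320,170:310],None,fx=3.2,fy=3.2)
cv2.imwrite('pics/p1.png',cv2.hconcat([a[:480,:400],b[:480,:400]]))
E
```

```text
clock: 2.4
eef_pos: [540.8, -215.1, 149.9]
tool_rot: [-1.545, 1.565, -1.66]
force: [-1.1, -0.2, 0.0]
width: 85.4
shift tool [119.8  13.3   3. ] rotvec [-0.0153  0.0001  0.0061] deg 0.9
shift tool [-0.2 12.5  3.1] rotvec [-0.0153  0.0001  0.0061] deg 0.9
```

View pics/p1.png

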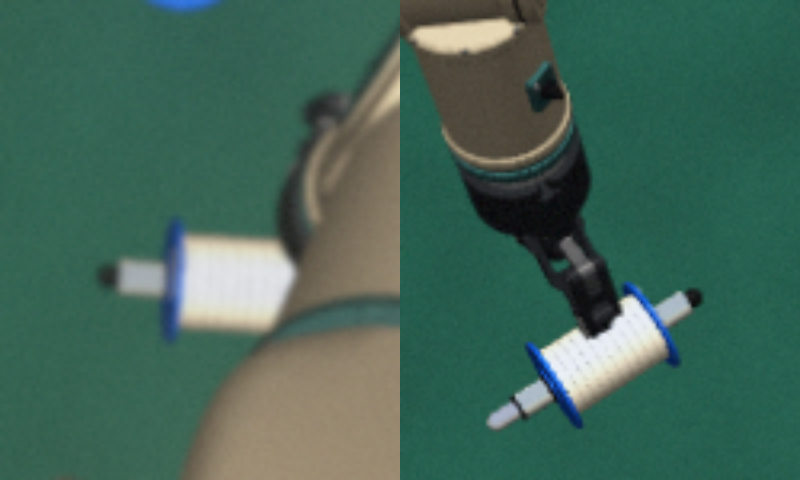

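```bash
python3 -m handwheel '1 20 12 3 -0.015 0 0.006;1 25 0 0 0 0 0;1 25 0 0 0 0 0;1 0 0 0 0 0 0'
python3 - <<'E'
from h import *
plan([545.3,-203,30],goal_R(-.1))
E
```

```text
clock: 2.9
eef_pos: [558.3, -194.0, 87.0]
tool_rot: [0.185, 1.552, 0.099]
force: [-1.1, -0.3, -0.4]
width: 85.6
shift tool [ 56.8 -10.2 -13.2] rotvec [ 0.0138  0.0182 -0.0035] deg 1.3
```

```bash
python3 -m handwheel '1 0 -9 -12 0.01 0.018 -0.003;1 0 0 0 0 0 0;1 0 0 0 0 0 0'
python3 - <<'E'
from h import *
for i in range(2): plan([545.3,-203,30],goal_R(-.1)); print(state()[0])
E
```

```text
clock: 3.2
eef_pos: [548.2, -201.0, 91.1]
tool_rot: [-0.043, 1.566, -0.136]
force: [-0.3, 0.6, -0.1]
width: 85.4
shift tool [61.1 -2.2 -3. ] rotvec [0.0067 0.0048 0.0002] deg 0.5
[ 548.1959434  -201.00713136   91.09835036]
shift tool [61.1 -2.2 -3. ] rotvec [0.0067 0.0048 0.0002] deg 0.5
[ 548.1959434  -201.00713136   91.09835036]
```

```bash
python3 -m handwheel '1 15 -1 -2 0 0 0;1 15 -1 -1 0 0 0;1 12 0 0 0 0 0;1 10 0 0 0 0 0;1 0 0 0 0 0 0'
python3 - <<'E'
from h import *
plan([545.3,-203,30],goal_R(-.1))
E
```

```text
clock: 3.7
eef_pos: [549.4, -204.4, 42.7]
tool_rot: [-0.167, 1.556, -0.261]
force: [-0.7, 0.4, -0.8]
width: 85.3
shift tool [12.6  1.  -4.4] rotvec [0.0062 0.0148 0.0024] deg 0.9
```

```bash
python3 -m handwheel '1 8 1 -4 0.006 0.015 0.002;1 4 0 0 0 0 0;1 0 0 0 0 0 0'
python3 - <<'E'
from h import *
plan([545.3,-203,30],goal_R(-.1))
E
```

```text
clock: 4.0
eef_pos: [546.0, -203.2, 30.4]
tool_rot: [-1.867, 1.57, -1.968]
force: [0.5, -0.0, 0.2]
width: 85.2
shift tool [ 0.4  0.1 -0.7] rotvec [-0.0003 -0.0002  0.0006] deg 0.0
```

```bash
python3 -m handwheel '-1 0 0 0 0 0 0;-1 0 0 0 0 0 0;-1 0 0 0 0 0 0;-1 0 0 0 0 0 0;-1 0 0 0 0 0 0;-1 0 0 0 0 0 0'
python3 -c "
from h import *
plan([545.3,-203,30],goal_R(-.1))"
```

```text
clock: 4.6
eef_pos: [545.8, -203.2, 31.1]
tool_rot: [-1.883, 1.57, -1.984]
force: [0.2, 0.0, -1.1]
width: 53.9
shift tool [ 1.1  0.1 -0.5] rotvec [-0.0006 -0.0002  0.0006] deg 0.0
```

```bash
python3 -m handwheel '-1 -10 0 0 0 0 0;-1 -25 0 0 0 0 0;-1 -40 0 0 0 0 0;-1 -40 0 0 0 0 0;-1 -30 0 0 0 0 0;-1 0 0 0 0 0 0;-1 0 0 0 0 0 0'
python3 - <<'E'
from h import *
from cell import get_image
plan([545.3,-203,180],goal_R(-.1))
t=get_image('top');s=get_image('scene');cv2.imwrite('pics/t2.png',t);cv2.imwrite('pics/s2.png',s)
E
```

```text
clock: 5.3
eef_pos: [543.0, -201.3, 180.3]
tool_rot: [2.873, 1.563, 2.773]
force: [-0.2, 1.0, -5.3]
width: 54.1
shift tool [ 0.3 -1.5  2.5] rotvec [-0.0003 -0.0079 -0.0022] deg 0.5
```

View pics/s2.png

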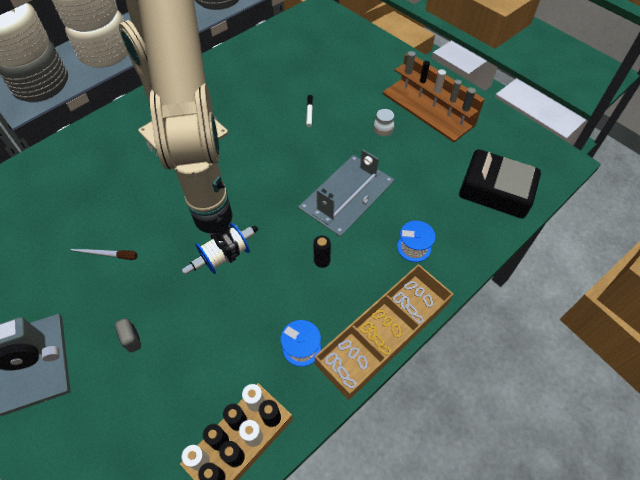

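View pics/t2.png

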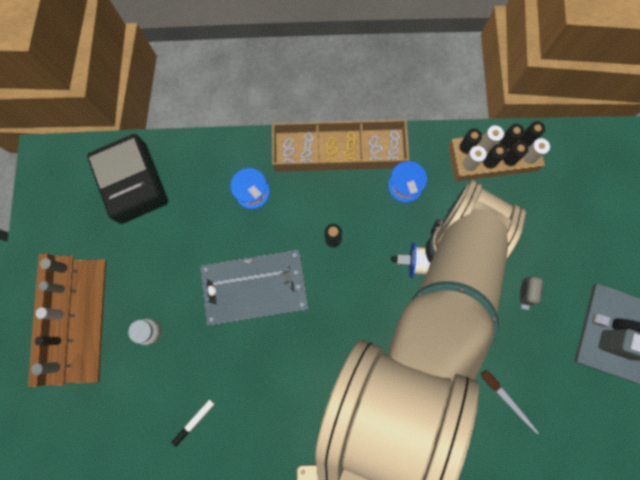

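```bash
cat >> h.py <<'E'
def reelpts(p,M,off=(-7,0,0)):
    c=p+M@np.array(off); return {y:c+M[:,1]*y for y in(89,75,60,0,-60,-75,-99)}
def ov(im,n,x,y,w,h,k,pts,name):
    c=cv2.resize(im[y:y+h,x:x+w],None,fx=k,fy=k,interpolation=cv2.INTER_CUBIC)
    for P,col in pts:
        p=proj(n,P)[0];p=(p-[x,y]+.5)*k-.5
        cv2.circle(c,tuple(int(round(v)) for v in p),2,col,-1)
    cv2.imwrite(name,c)
E
python3 - <<'E'
from h import *
p,M,s=state();q=reelpts(p,M)
pts=[(v,(0,0,255)) for v in q.values()]
ov(cv2.imread('pics/s2.png'),'scene',170,210,100,75,8,pts,'pics/o3.png')
ov(cv2.imread('pics/t2.png'),'top',380,235,60,50,8,pts,'pics/o4.png')
E
```

```text
(no output)
```

View pics/o3.png

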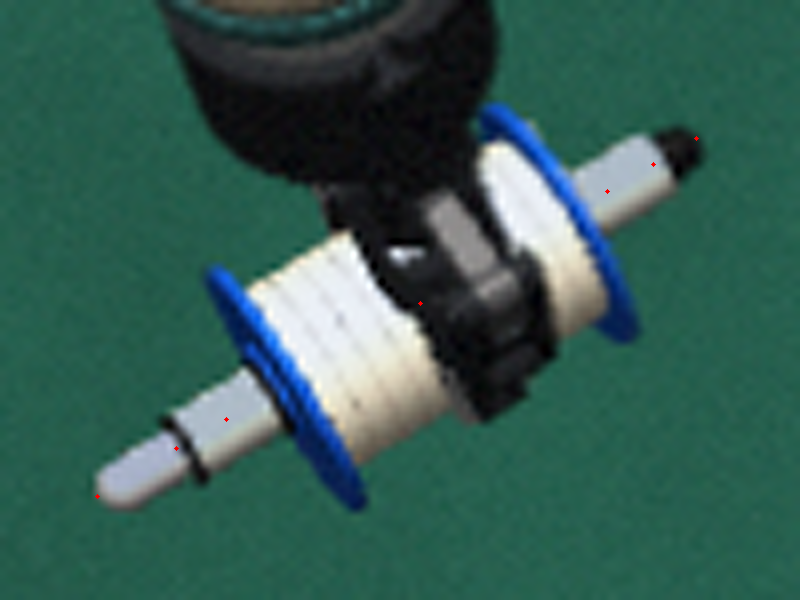

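View pics/o4.png

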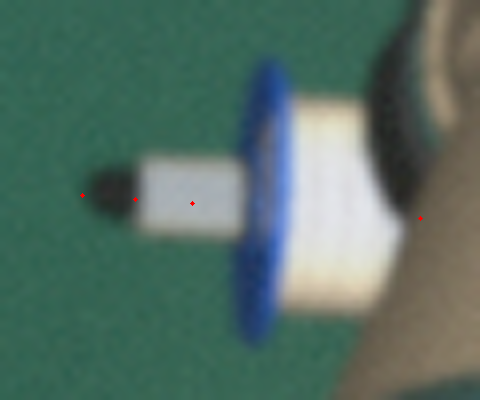

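```bash
cat >> h.py <<'E'
def W(q,L):
    c,s=np.cos(q[2]),np.sin(q[2]);L=np.atleast_2d(L)
    return np.c_[q[0]+c*L[:,0]-s*L[:,1],q[1]+s*L[:,0]+c*L[:,1],L[:,2]]
def tcp_for(q,sy,tilt,sz=62,sx=0,off=(-7,0,0)):
    # sphere centre of nose at dispenser-local (sx,sy,sz)
    M=goal_R(q[2],tilt); c=W(q,(sx,sy,sz))[0]-M[:,1]*82
    return c-M@np.array(off),M
E
python3 - <<'E'
from h import *
np.set_printoptions(precision=2,suppress=True)
cv=lambda a,k,o:(np.array(a)+.5)/k-.5+o
T=lambda a:cv(a,6,(190,240)); S=lambda a:cv(a,6,(290,140))
prs={(75,125,6):((628,238),(65,152)),(75,-125,6):((303,576),(652,62)),(-75,-125,6):((52,402),(710,410)),(-75,125,6):((380,92),(103,512)),(0,88,62):((469,122),(131,302))}
def f(q):
    o=[]
    for L,(s,t) in prs.items():
        w=W(q,L);o+=list(proj('scene',w)[0]-S(s));o+=list(proj('top',w)[0]-T(t))
    return np.array(o)
a=least_squares(f,[520,205,.1]);print(a.x,a.fun.reshape(-1,4),sep='\n')
q=a.x
print('twine',onz('top',(333,231),98))
p,M=tcp_for(q,35,.35,90);print(p);plan(p,M)
E
```

```text
[522.57 205.18   0.13]
[[ 0.19 -0.14 -1.02 -0.17]
 [-0.14  0.25  0.07 -1.19]
 [-1.2   0.04 -0.43  0.43]
 [-0.18 -0.75 -0.58 -0.07]
 [-0.71  0.88  0.4  -0.12]]
twine [635.53   3.88  98.  ]
[528.5  161.15 111.54]
shift tool [ 69.1 359.2 -50.1] rotvec [-0.23 -0.05 -0.35] deg 24.3
```

```bash
python3 -m handwheel '-1 0 20 -3 -0.02 0 0;-1 0 40 -3 -0.03 -0.006 0;-1 0 40 -3 -0.03 0 0;-1 0 40 -2 -0.03 0 0;-1 0 40 -2 -0.03 0 0;-1 0 40 0 -0.03 0 0;-1 0 40 0 -0.03 0 0;-1 0 30 0 -0.03 0 0;-1 0 10 0 0 0 0;-1 0 0 0 0 0 0'
python3 - <<'E'
from h import *
q=[522.57,205.18,.13]
plan(*tcp_for(q,35,.35,110));plan(*tcp_for(q,35,.35,62))
E
```

```text
clock: 6.4
eef_pos: [517.7, 107.3, 161.8]
tool_rot: [3.088, 1.537, -3.062]
force: [0.2, -0.7, -4.9]
width: 54.3
shift tool [29.8 51.9 18.7] rotvec [ 0.0093 -0.0323 -0.3517] deg 20.2
shift tool [77.7 51.8 20.3] rotvec [ 0.0093 -0.0323 -0.3517] deg 20.2
```

```bash
python3 -m handwheel '-1 0 12 5 0.002 -0.008 -0.09;-1 2 12 5 0.002 -0.008 -0.09;-1 5 12 5 0.002 -0.008 -0.09;-1 5 12 4 0.002 -0.008 -0.08;-1 0 0 0 0 0 0;-1 0 0 0 0 0 0'
python3 - <<'E'
from h import *
from cell import get_image
q=[522.57,205.18,.13]
plan(*tcp_for(q,35,.35,110));plan(*tcp_for(q,35,.35,62))
s=get_image('scene');p,M,_=state()
cv2.imwrite('pics/s3.png',s)
pts=[(v,(0,0,255)) for v in reelpts(p,M).values()]+[(W(q,L)[0],(0,255,0)) for L in((0,92,62),(0,84,62),(0,-102,105))]
ov(s,'scene',270,110,130,100,6,pts,'pics/o5.png')
E
```

```text
clock: 7.0
eef_pos: [533.5, 140.3, 139.5]
tool_rot: [-1.572, 1.201, -1.463]
force: [-0.4, -1.2, -4.2]
width: 54.2
shift tool [-0.3 22.7 -2.9] rotvec [-0.0191 -0.0078  0.0202] deg 1.7
shift tool [44.5 40.1 -2.8] rotvec [-0.0191 -0.0078  0.0202] deg 1.7
```

View pics/o5.png

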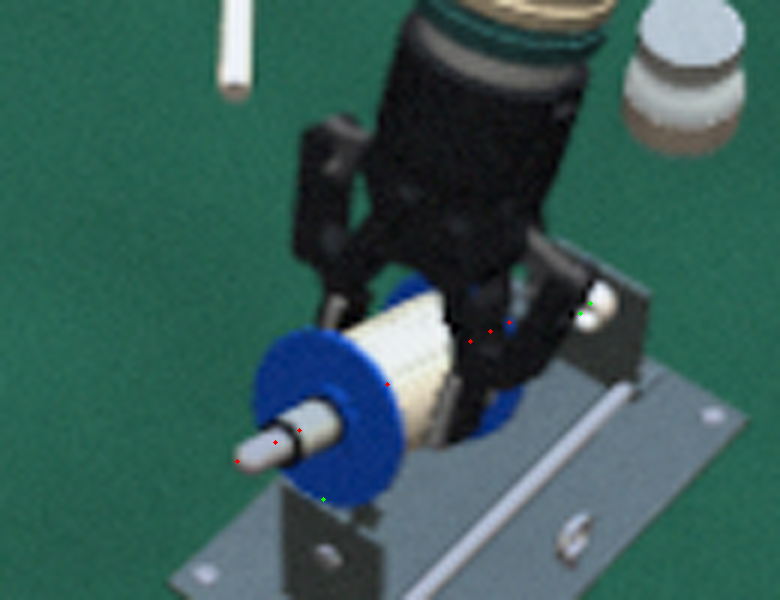

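```bash
python3 - <<'E'
from h import *
q=[522.57,205.18,.13]
plan(*tcp_for(q,66,.36,110))
E

```

```text
shift tool [-12.3  50.9  -3.2] rotvec [-0.0189 -0.0083  0.0088] deg 1.3
```

```bash
python3 -m handwheel '-1 -4 15 -1 -0.01 -0.004 0.004;-1 -4 15 -1 -0.009 -0.004 0.004;-1 -3 12 -1 0 0 0;-1 -1 7 0 0 0 0;-1 0 0 0 0 0 0'
python3 - <<'E'
from h import *
q=[522.57,205.18,.13]
plan(*tcp_for(q,66,.36,110));plan(*tcp_for(q,66,.36,62))
E

```

```text
clock: 7.55
eef_pos: [524.5, 191.0, 133.7]
tool_rot: [-1.568, 1.215, -1.444]
force: [0.0, 1.3, -3.7]
width: 54.0
shift tool [ 0.9  1.5 -0.1] rotvec [-0.0062 -0.0011 -0.0042] deg 0.4
shift tool [45.9 18.2 -0.2] rotvec [-0.0062 -0.0011 -0.0042] deg 0.4
```

Aligned; descend vertically.

```bash
python3 -m handwheel '-1 12 5 0 -0.006 0 -0.004;-1 12 5 0 0 0 0;-1 10 4 0 0 0 0;-1 6 2 0 0 0 0;-1 0 0 0 0 0 0'
python3 - <<'E'
from h import *
q=[522.57,205.18,.13]
plan(*tcp_for(q,66,.36,62))
E

```

```text
clock: 8.05
eef_pos: [524.0, 190.4, 86.2]
tool_rot: [-1.578, 1.209, -1.449]
force: [0.6, -0.9, -3.4]
width: 54.3
shift tool [1.2 2.2 0.5] rotvec [-0.0003 -0.0028  0.0019] deg 0.2
```

```bash
python3 - <<'E'
from h import *
from cell import get_image
q=[522.57,205.18,.13]
s=get_image('scene');t=get_image('top');p,M,_=state()
cv2.imwrite('pics/s4.png',s);cv2.imwrite('pics/t4.png',t)
pts=[(v,(0,0,255)) for v in reelpts(p,M).values()]+[(W(q,L)[0],(0,255,0)) for L in((0,92,62),(0,84,62),(0,-102,105))]
ov(s,'scene',300,130,100,75,8,pts,'pics/o6.png')
ov(t,'top',190,240,130,90,6,pts,'pics/o7.png')
E
```

```text
(no output)
```

View pics/o6.png

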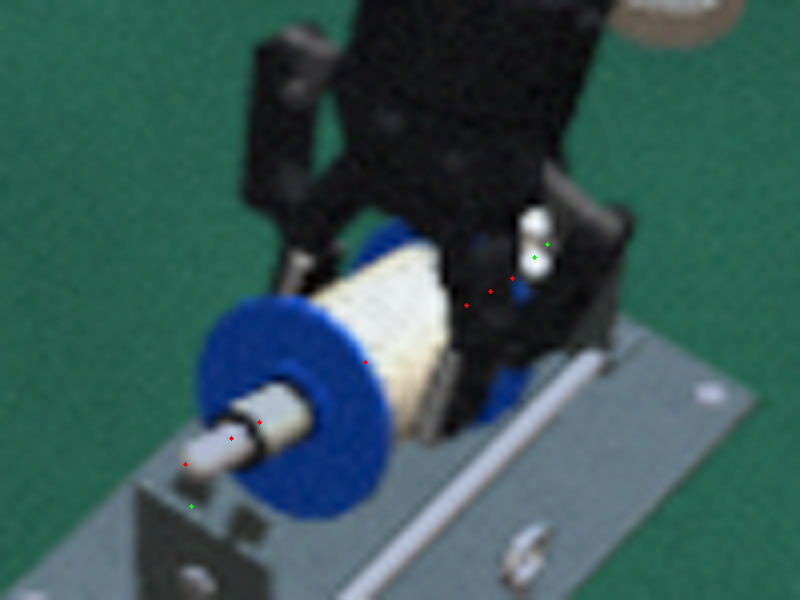

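View pics/o7.png

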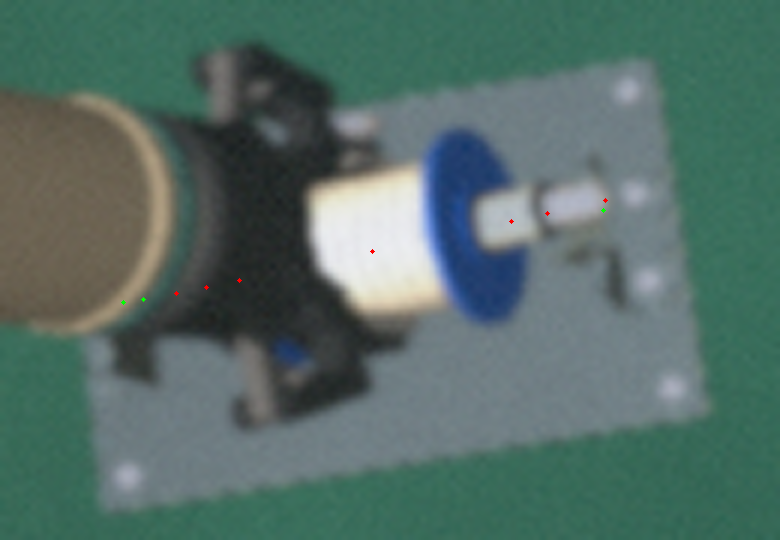

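```bash
python3 - <<'E'
from h import *
q=[522.57,205.18,.13]
plan(*tcp_for(q,66,.36,62));plan(*tcp_for(q,76,.36,62));plan(*tcp_for(q,85,.36,62))
E

```

```text
shift tool [ 2.2  2.4 -0.1] rotvec [-0.0007 -0.0014  0.0014] deg 0.1
shift tool [-1.4 11.7 -0.1] rotvec [-0.0007 -0.0014  0.0014] deg 0.1
shift tool [-4.5 20.2 -0.2] rotvec [-0.0007 -0.0014  0.0014] deg 0.1
```

```bash
python3 -m handwheel '-1 1 5 0 0 0 0;-1 -1 4 0 0 0 0;-1 -1 3 0 0 0 0;-1 0 0 0 0 0 0'
python3 - <<'E'
from h import *
q=[522.57,205.18,.13]
plan(*tcp_for(q,76,.36,62));plan(*tcp_for(q,85,.36,62));print(state()[2]['force'])
E

```

```text
clock: 8.55
eef_pos: [524.1, 203.8, 84.8]
tool_rot: [-1.566, 1.211, -1.438]
force: [0.3, -0.1, -3.9]
width: 54.0
shift tool [ 1.  -1.4 -1.3] rotvec [-0.0015  0.0011 -0.0001] deg 0.1
shift tool [-2.1  7.1 -1.3] rotvec [-0.0015  0.0011 -0.0001] deg 0.1
[ 0.3401666  -0.12510908 -3.9054911 ]
```

```bash
python3 -m handwheel '-1 0 3 -1 0 0 0;-1 -1 3 0 0 0 0;-1 0 0 0 0 0 0'
python3 - <<'E'
from h import *
q=[522.57,205.18,.13]
plan(*tcp_for(q,85,.36,62));print(state()[2]['force'])
E

```

```text
clock: 8.85
eef_pos: [521.6, 209.8, 83.8]
tool_rot: [-1.57, 1.21, -1.441]
force: [0.0, 0.4, -4.9]
width: 54.0
shift tool [-0.9  0.8  0.4] rotvec [-0.001   0.0001  0.0005] deg 0.1
[ 0.01526856  0.35909553 -4.91531727]
```

```bash
python3 -m handwheel '-1 -1 2 0 0 0 0;-1 0 1 0 0 0 0'; python3 -m handwheel '-1 -0.5 2 0 0 0 0;-1 0 0 0 0 0 0'
python3 - <<'E'
from h import *
q=[522.57,205.18,.13]
plan(*tcp_for(q,85,.36,62));print(state()[2]['force'])
E

```

```text
clock: 9.05
eef_pos: [521.0, 211.9, 84.0]
tool_rot: [-1.571, 1.209, -1.443]
force: [-1.0, -2.4, -3.6]
width: 54.3
clock: 9.25
eef_pos: [520.9, 211.8, 84.2]
tool_rot: [-1.573, 1.206, -1.446]
force: [-0.4, -0.4, -4.9]
width: 54.6
shift tool [ 0.2 -1.   0.8] rotvec [-0.0031 -0.0019  0.005 ] deg 0.4
[-0.3612462  -0.44268134 -4.87646293]
```

```bash
python3 - <<'E'
from h import *
q=[522.57,205.18,.13]
for t in(.3,.24,.19,.175):plan(*tcp_for(q,85.7,t,62))
E

```

```text
shift tool [4.9 0.3 0.8] rotvec [-0.0032 -0.0018  0.065 ] deg 3.7
shift tool [9.8 1.1 0.8] rotvec [-0.0032 -0.0017  0.125 ] deg 7.2
shift tool [13.8  2.1  0.8] rotvec [-0.0033 -0.0016  0.175 ] deg 10.0
shift tool [14.9  2.4  0.8] rotvec [-0.0033 -0.0016  0.19  ] deg 10.9
```

```bash
python3 -m handwheel '-1 3.5 0 0 -0.001 0 0.045;-1 3.5 0.3 0 -0.001 0 0.045;-1 3 0.2 0 0 0 0.035;-1 2 0.5 0 0 0 0.025;-1 0 0 0 0 0 0'
python3 - <<'E'
from h import *
from cell import get_image
q=[522.57,205.18,.13]
for t in(.19,.175):plan(*tcp_for(q,85.7,t,62))
s=get_image('scene');t=get_image('top');p,M,_=state()
cv2.imwrite('pics/s5.png',s);cv2.imwrite('pics/t5.png',t)
pts=[(v,(0,0,255)) for v in reelpts(p,M).values()]+[(W(q,L)[0],(0,255,0)) for L in((0,92,62),(0,84,62),(0,-102,105))]
ov(s,'scene',300,130,100,75,8,pts,'pics/o8.png')
ov(t,'top',190,240,130,90,6,pts,'pics/o9.png')
E
```

```text
clock: 9.75
eef_pos: [521.6, 208.8, 72.0]
tool_rot: [-1.574, 1.36, -1.446]
force: [-0.9, -0.2, -3.6]
width: 54.1
shift tool [1.3 0.4 0.5] rotvec [-0.0011 -0.001   0.021 ] deg 1.2
shift tool [2.5 0.6 0.5] rotvec [-0.0011 -0.001   0.036 ] deg 2.1
```

View pics/o8.png

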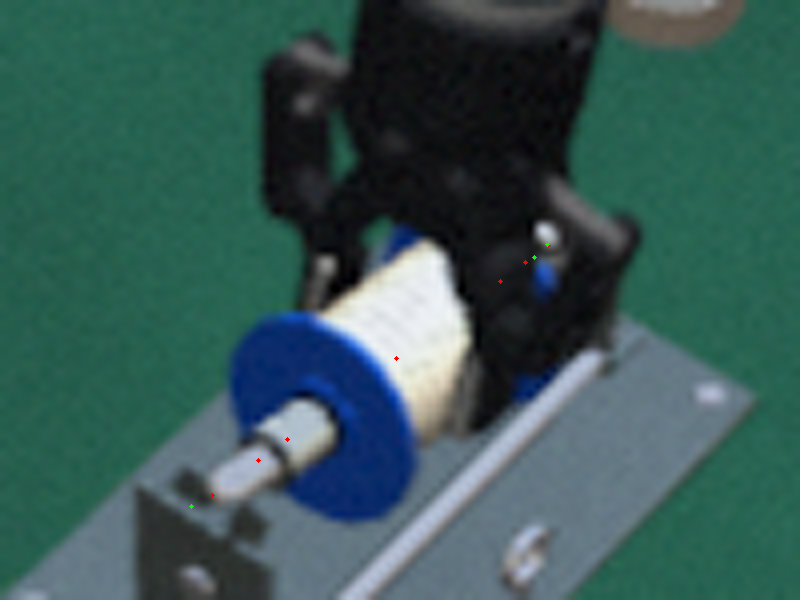

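View pics/o9.png

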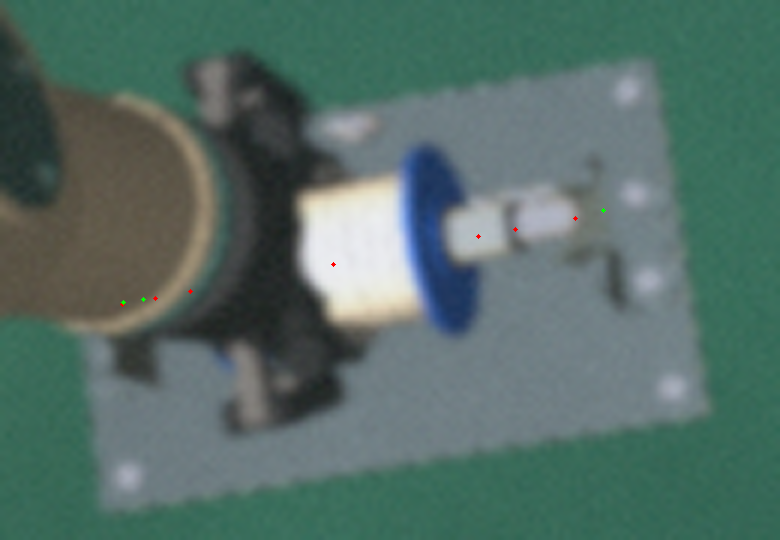

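```bash
python3 -m handwheel '-1 1.3 0.3 0 -0.001 0 0.018;-1 1.3 0.5 0 0 0 0.018;-1 0 0 0 0 0 0'
python3 - <<'E'
from h import *
q=[522.57,205.18,.13]
for t in(.175,.16):plan(*tcp_for(q,85.7,t,62))
print(state()[2]['force'],state()[2]['torque'])
E
```

```text
clock: 10.15
eef_pos: [521.7, 209.3, 69.0]
tool_rot: [-1.575, 1.395, -1.442]
force: [0.4, -2.5, -3.2]
width: 54.4
shift tool [-0.3 -0.6  0.3] rotvec [ 0.0028 -0.0002  0.0011] deg 0.2
shift tool [ 0.9 -0.4  0.3] rotvec [ 0.0028 -0.0003  0.0161] deg 0.9
[ 0.37470996 -2.47082084 -3.16563076] [-0.12626108  0.10205273 -0.01834963]
```

```bash
python3 -m handwheel '-1 0.8 0.3 0 -0.001 0 0.015;-1 0.3 0.3 0 0 0 0.005;-1 0 0 0 0 0 0'
python3 - <<'E'
from h import *
q=[522.57,205.18,.13]
plan(*tcp_for(q,85.7,.16,62))
print(state()[2]['force'],state()[2]['torque'])
E
```

```text
clock: 10.45
eef_pos: [521.8, 209.5, 68.4]
tool_rot: [-1.576, 1.416, -1.442]
force: [-0.7, -3.0, -3.2]
width: 54.2
shift tool [ 0.3 -0.7  0.1] rotvec [ 0.0038 -0.0001 -0.0054] deg 0.4
[-0.65643703 -3.03294532 -3.20278901] [-0.35447813  0.15036854  0.00324531]
```

Moment shows the pin is loading the ramp. Release.

```bash
python3 -m handwheel '0 0 0 0 0 0 0;0.3 0 0 0 0 0 0;1 0 0 0 0 0 0;1 0 0 0 0 0 0;1 0 0 0 0 0 0;1 0 0 0 0 0 0'
python3 - <<'E'
from h import *
from cell import get_image
q=[522.57,205.18,.13]
s=get_image('scene');t=get_image('top');p,M,_=state()
pts=[(W(q,L)[0],(0,255,0)) for L in((0,92,62),(0,84,62),(0,-102,105))]
ov(s,'scene',300,130,100,75,8,pts,'pics/o10.png')
ov(t,'top',190,240,130,90,6,pts,'pics/o11.png')
E
```

```text
clock: 11.05
eef_pos: [524.0, 213.6, 69.3]
tool_rot: [-1.536, 1.42, -1.4]
force: [0.0, -0.6, 0.1]
width: 85.5
```

View pics/o10.png

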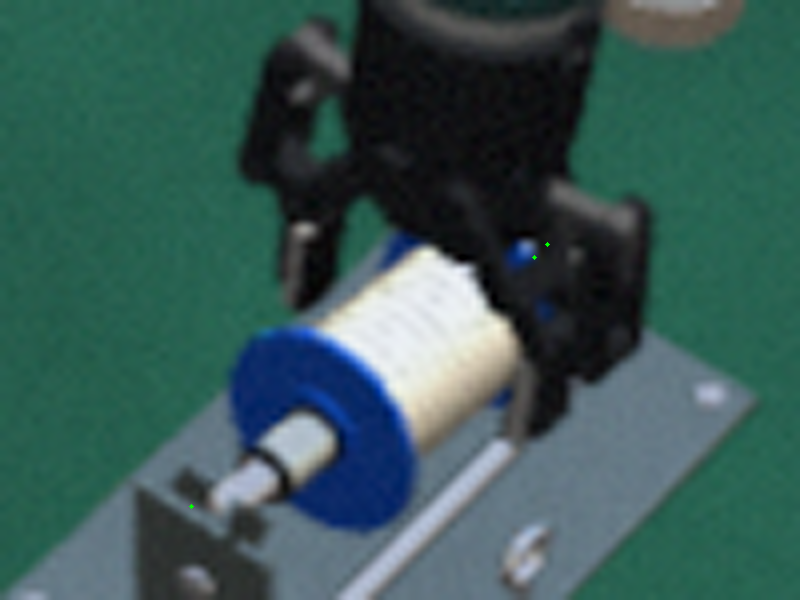

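View pics/o11.png

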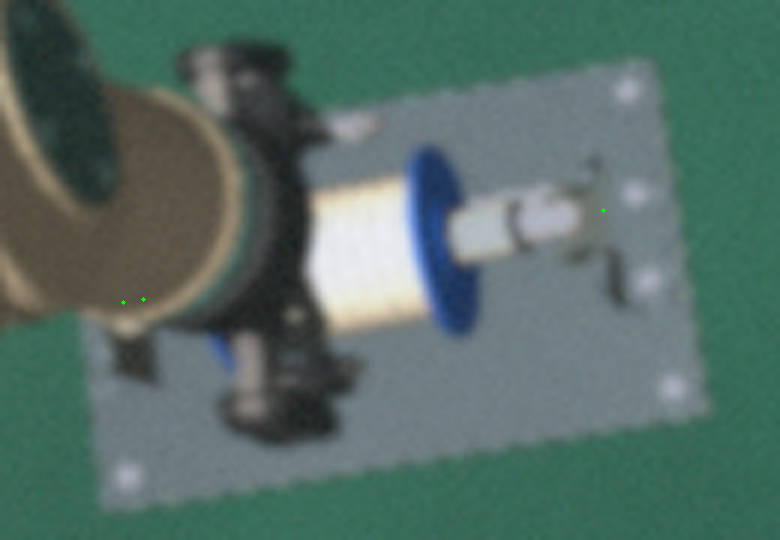

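```bash
python3 -m handwheel '1 -8 0 0 0 0 0;1 -20 0 0 0 0 0;1 -30 0 0 0 0 0;1 -30 0 0 0 0 0;1 -25 0 0 0 0 0;0 0 0 0 0 0 0;-1 0 0 0 0 0 0'
python3 - <<'E'
from h import *
from cell import get_image
q=[522.57,205.18,.13]
P=W(q,(0,-60,130))[0];print(P);plan(P,goal_R(.13))
s=get_image('scene')
pts=[(W(q,L)[0],(0,255,0)) for L in((0,92,62),(0,84,62),(0,-102,105))]
ov(s,'scene',300,130,100,75,8,pts,'pics/o12.png')
E
```

```text
clock: 11.85
eef_pos: [520.7, 230.8, 187.4]
tool_rot: [-1.538, 1.421, -1.403]
force: [0.6, 0.0, 0.0]
width: 58.9
[530.34804856 145.68628638 130.        ]
shift tool [ 69.5 -76.1  -2.2] rotvec [0.0052 0.0053 0.1498] deg 8.6
```

View pics/o12.png

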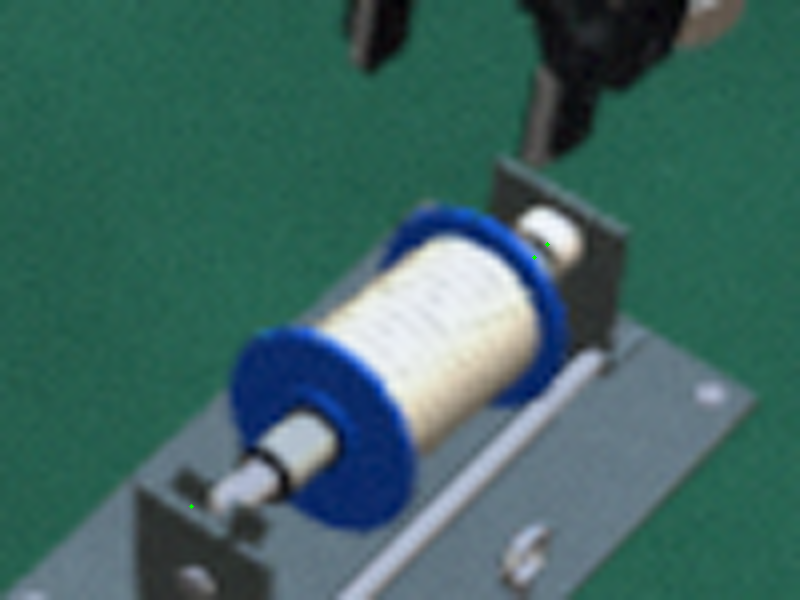

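```bash
python3 -m handwheel '-1 6 -20 -1 0.003 0.003 0.05;-1 6 -20 -1 0.002 0.002 0.05;-1 8 -20 0 0 0 0.05;-1 8 -14 0 0 0 0;-1 0 0 0 0 0 0'
python3 - <<'E'
from h import *
q=[522.57,205.18,.13]
P=W(q,(0,-60,120))[0];plan(P,goal_R(.13))
E
```

```text
clock: 12.4
eef_pos: [526.2, 153.8, 159.4]
tool_rot: [2.645, 1.563, 2.778]
force: [0.3, 0.5, -1.0]
width: 0.7
shift tool [39.3 -8.8  3.3] rotvec [ 0.0028 -0.0067 -0.0036] deg 0.5
```

```bash
python3 -m handwheel '-1 2 -7 3 0.003 -0.007 -0.003;-1 2 -2 0 0 0 0;-1 0 0 0 0 0 0;-1 0 0 0 0 0 0'
python3 - <<'E'
from h import *
q=[522.57,205.18,.13]
P=W(q,(0,-60,120))[0];plan(P,goal_R(.13))
E
```

```text
clock: 12.8
eef_pos: [529.7, 147.3, 153.8]
tool_rot: [2.826, 1.569, 2.959]
force: [-0.1, 0.5, 0.6]
width: 0.1
shift tool [33.8 -1.7  0.5] rotvec [ 0.0026 -0.0017 -0.0006] deg 0.2
```

```bash
python3 -m handwheel '-1 12 -1 0 0.002 -0.001 0;-1 12 0 0 0 0 0;-1 8 0 0 0 0 0;-1 0 0 0 0 0 0'
python3 - <<'E'
from h import *
from cell import get_image
q=[522.57,205.18,.13]
P=W(q,(0,-60,104))[0];plan(P,goal_R(.13));p,M,_=state()
s=get_image('scene');t=get_image('top')
pts=[(W(q,L)[0],(0,255,0)) for L in((0,92,62),(0,84,62),(0,-102,105))]+[(p+M[:,0]*8,(0,0,255))]
ov(s,'scene',300,130,100,75,8,pts,'pics/o13.png')
ov(t,'top',190,240,130,90,6,pts,'pics/o14.png')
E
```

```text
clock: 13.2
eef_pos: [529.2, 148.9, 118.8]
tool_rot: [2.036, 1.569, 2.17]
force: [-0.3, -0.3, -0.7]
width: 0.2
shift tool [14.8 -3.3  0.7] rotvec [ 0.0043 -0.0007 -0.0014] deg 0.3
```

View pics/o13.png

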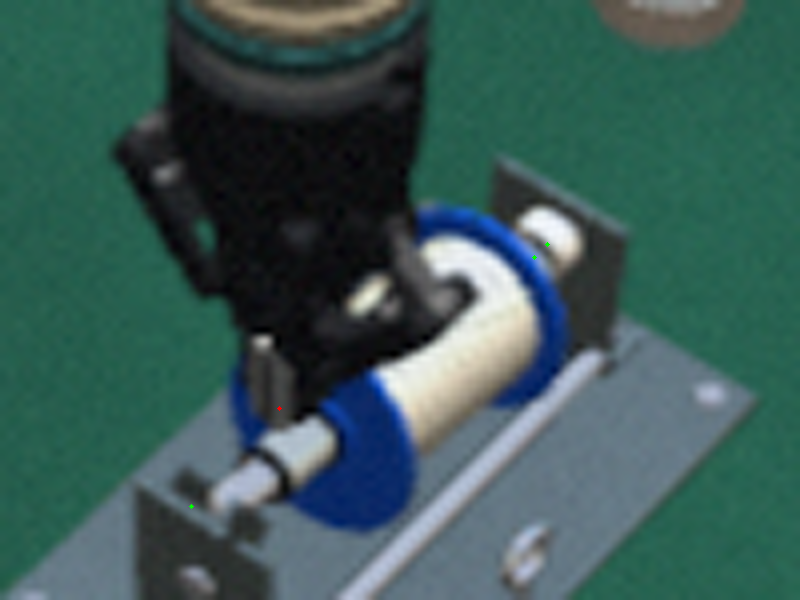

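View pics/o14.png

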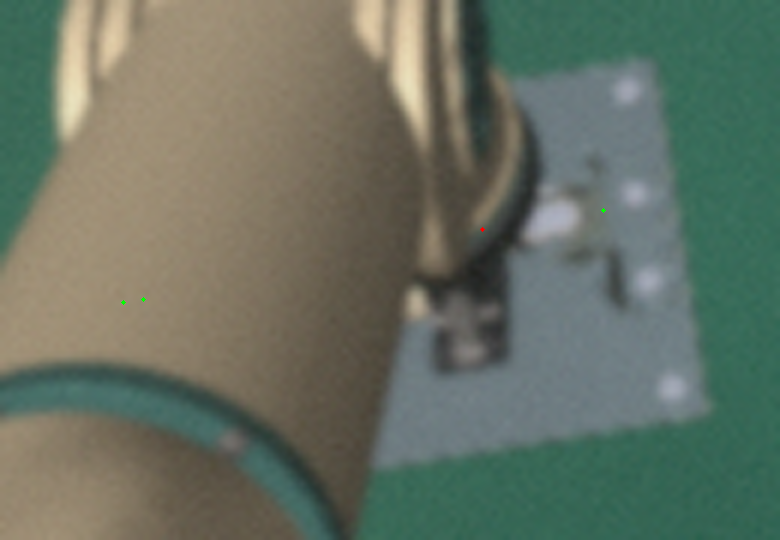

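```bash
python3 -m handwheel '-1 2 -5 0.5 0.004 0 0;-1 5 -1 0 0 0 0;-1 4 0 0 0 0 0;-1 0 0 0 0 0 0'
python3 - <<'E'
from h import *
q=[522.57,205.18,.13]
P=W(q,(0,-61,100))[0];plan(P,goal_R(.13))
E
```

```text
clock: 13.7
eef_pos: [532.3, 142.1, 108.9]
tool_rot: [0.488, 1.567, 0.617]
force: [-0.8, -0.7, 0.3]
width: -0.2
shift tool [ 8.9  2.8 -1.5] rotvec [-0.001   0.003  -0.0016] deg 0.2
```

```bash
python3 -m handwheel '-1 3 2 -1.5 0 0.003 0;-1 3 0 0 0 0 0;-1 2 0 0 0 0 0'; python3 -m handwheel '-1 3 0 0 0 0 0;-1 3 0 0 0 0 0'
python3 - <<'E'
from h import *
q=[522.57,205.18,.13]
P=W(q,(0,-61,80))[0];plan(P,goal_R(.13))
E
```

```text
clock: 14.0
eef_pos: [531.8, 143.5, 102.2]
tool_rot: [0.482, 1.568, 0.61]
force: [-1.6, -0.6, 11.8]
width: 0.2
clock: 14.2
eef_pos: [532.6, 143.0, 99.6]
tool_rot: [0.445, 1.565, 0.573]
force: [-5.4, -1.6, 25.6]
width: 0.1
shift tool [19.5  1.9 -2. ] rotvec [-0.0021  0.0048 -0.0023] deg 0.3
```

```bash
python3 -m handwheel '-1 0 0 -1.5 0 0.003 0;-1 0 0 0 0 0 0'; python3 -m handwheel '-1 2 0 0 0 0 0'
python3 -c "
from h import *
s=state()[2];print(s['force'],s['torque'])
plan(W([522.57,205.18,.13],(0,-61,80))[0],goal_R(.13))"
```

```text
clock: 14.4
eef_pos: [531.8, 143.1, 101.0]
tool_rot: [0.621, 1.566, 0.749]
force: [-0.4, -0.6, -0.6]
width: -0.6
clock: 14.5
eef_pos: [532.2, 143.3, 99.4]
tool_rot: [0.548, 1.565, 0.676]
force: [-0.8, -1.1, 12.2]
width: 0.3
[-0.761393   -1.05851815 12.23676477] [-0.40464427  0.36302411 -0.0243012 ]
shift tool [19.4  1.6 -1.6] rotvec [-0.002   0.0052 -0.0032] deg 0.4
```

```bash
python3 -m handwheel '-1 2 0 -1 0 0.003 0;-1 2 0 0 0 0 0'; python3 -m handwheel '-1 2 0 0 0 0 0'
python3 -c "
from h import *
s=state()[2];print(s['force'],s['torque'])
plan(W([522.57,205.18,.13],(0,-61,80))[0],goal_R(.13))"
```

```text
clock: 14.7
eef_pos: [532.7, 142.9, 97.7]
tool_rot: [0.594, 1.564, 0.721]
force: [-4.3, -1.8, 18.8]
width: -0.3
clock: 14.8
eef_pos: [532.8, 142.9, 97.2]
tool_rot: [0.643, 1.564, 0.771]
force: [-5.2, -1.6, 22.2]
width: -0.1
[-5.1557906  -1.60932316 22.15871065] [-0.37879533  1.12358513 -0.01404198]
shift tool [17.2  2.  -2.2] rotvec [-0.0023  0.0057 -0.0042] deg 0.4
```

```bash
python3 - <<'E'
from h import *
from cell import get_image
q=[522.57,205.18,.13]
s=get_image('scene');t=get_image('top');p,M,_=state()
pts=[(W(q,L)[0],(0,255,0)) for L in((0,92,62),(0,84,62),(0,-102,105))]+[(p+M[:,0]*8,(0,0,255))]
ov(s,'scene',300,130,100,75,8,pts,'pics/o15.png')
E
```

```text
(no output)
```

View pics/o15.png

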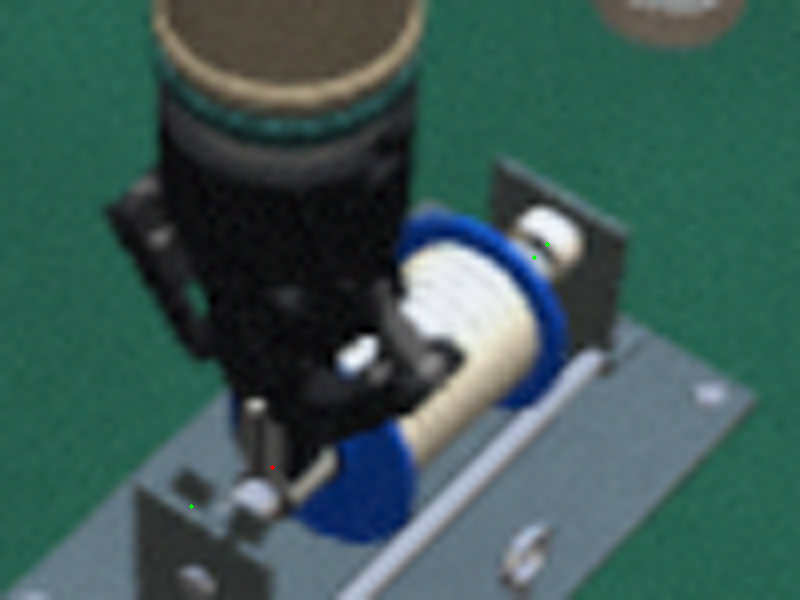

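```bash
python3 -m handwheel '-1 3 0 -2 0 0.004 0;-1 3 0 -0.5 0 0 0'; python3 -m handwheel '-1 3 0 0 0 0 0'
python3 -c "
from h import *
s=state()[2];print(s['force'],s['torque'])
plan(W([522.57,205.18,.13],(0,-61,80))[0],goal_R(.13))"
```

```text
clock: 15.1
eef_pos: [532.9, 142.3, 94.0]
tool_rot: [0.535, 1.562, 0.662]
force: [-1.0, -1.2, 8.3]
width: 0.2
clock: 15.2
eef_pos: [533.5, 142.0, 91.6]
tool_rot: [0.444, 1.561, 0.571]
force: [0.2, -1.0, 5.5]
width: -0.0
[ 0.19764737 -0.97364933  5.4552637 ] [-0.33469912  0.18134559  0.01424023]
shift tool [11.6  3.  -2.8] rotvec [-0.0031  0.0091 -0.0043] deg 0.6
```

Moving down smoothly at about 5–8 N.

```bash
python3 -m handwheel '-1 3 1.5 -2 0 0.006 0;-1 3 0.5 -1 0 0 0'; python3 -m handwheel '-1 3 0 0 0 0 0'
python3 -c "
from h import *
s=state()[2];print(s['force'],s['torque'])
plan(W([522.57,205.18,.13],(0,-61,80))[0],goal_R(.13))"
```

```text
clock: 15.4
eef_pos: [531.3, 143.0, 85.4]
tool_rot: [0.635, 1.565, 0.761]
force: [0.8, -1.5, -0.2]
width: 0.2
clock: 15.5
eef_pos: [530.7, 143.4, 81.7]
tool_rot: [0.793, 1.566, 0.92]
force: [0.2, -0.5, -0.9]
width: -0.0
[ 0.2223345  -0.48156164 -0.87605842] [ 0.01131545  0.000238   -0.03168232]
shift tool [ 1.7  1.3 -0. ] rotvec [-0.0034  0.0037 -0.0038] deg 0.4
```

```bash
python3 -m handwheel '-1 -5 0 0 0 0 0;-1 -15 0 0 0 0 0;-1 -30 0 0 0 0 0;-1 -40 0 0 0 0 0;-1 -40 0 0 0 0 0;-1 0 0 0 0 0 0'; python3 - <<'E'
from h import *
from cell import get_image
q=[522.57,205.18,.13]
s=get_image('scene');t=get_image('top')
pts=[(W(q,L)[0],(0,0,255)) for L in((0,92,62),(0,84,62),(0,-92,62),(0,-84,62))]
ov(s,'scene',300,130,100,75,8,pts,'pics/o16.png')
ov(t,'top',190,240,130,90,6,pts,'pics/o17.png')
cv2.imwrite('pics/s6.png',s)
E
```

```text
clock: 16.1
eef_pos: [527.7, 143.8, 213.5]
tool_rot: [2.572, 1.564, 2.7]
force: [0.5, 0.7, -0.3]
width: -0.4
```

View pics/o16.png

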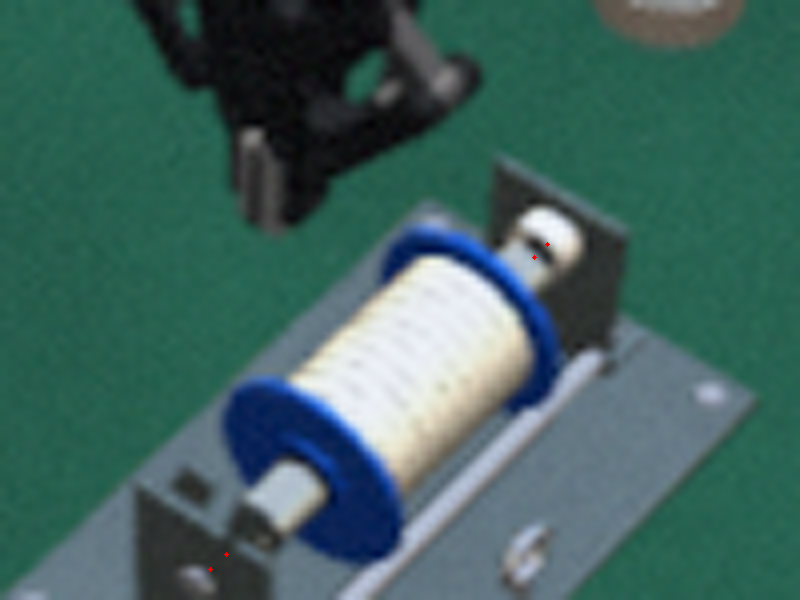

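View pics/o17.png

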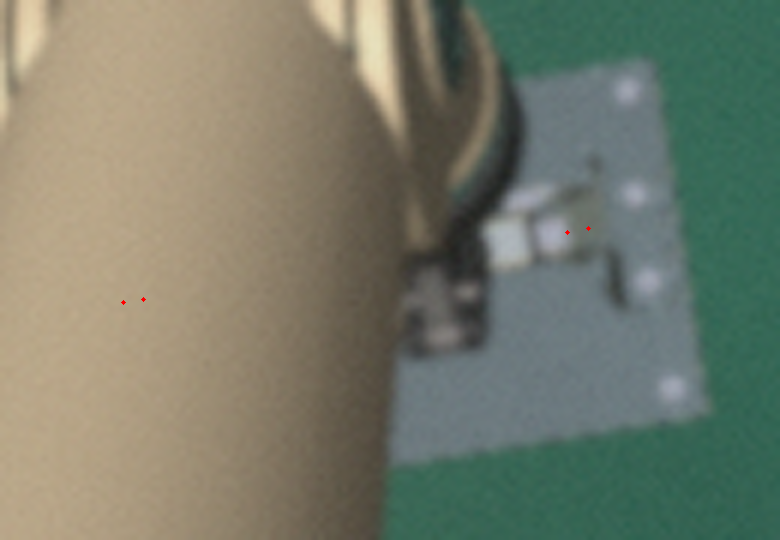

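```bash
python3 -m handwheel '-1 -20 -40 0 0 0 0;-1 -10 -45 0 0 0 0;-1 0 -45 0 0 0 0;-1 0 -45 0 0 0 0;-1 0 -45 0 0 0 0;-1 0 -20 0 0 0 0;-1 0 0 0 0 0 0'; python3 - <<'E'
from h import *
from cell import get_image
q=[522.57,205.18,.13]
s=get_image('scene');t=get_image('top')
L=[(0,92,62),(0,78,62),(0,48,62),(0,-42,62),(0,-72,62),(0,-84,62),(0,-42,100),(0,48,100)]
pts=[(W(q,l)[0],(0,0,255)) for l in L]
ov(s,'scene',300,130,100,75,8,pts,'pics/o18.png')
ov(t,'top',190,240,130,90,6,pts,'pics/o19.png')
cv2.imwrite('pics/s7.png',s)
E
```

```text
clock: 16.9
eef_pos: [551.2, -98.4, 227.5]
tool_rot: [2.955, 1.536, 3.092]
force: [-0.5, -0.2, -0.2]
width: -0.0
```

View pics/o18.png

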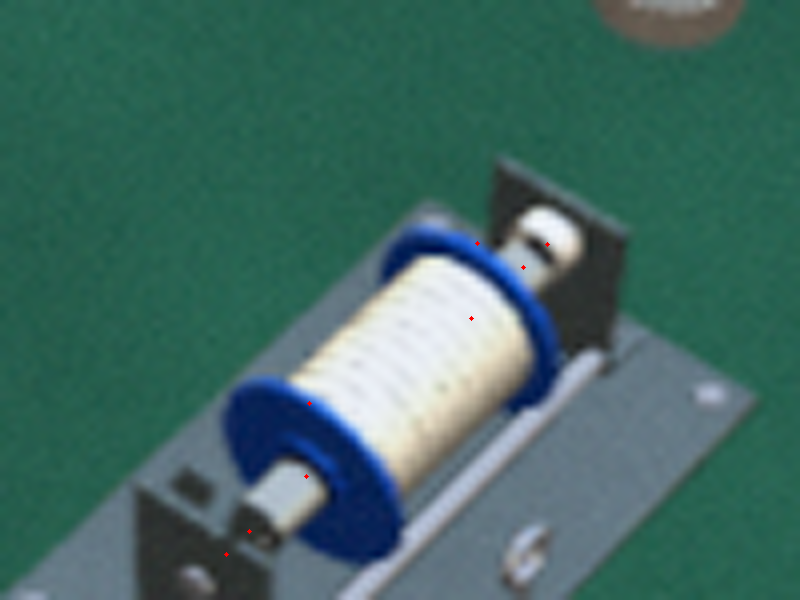

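View pics/o19.png

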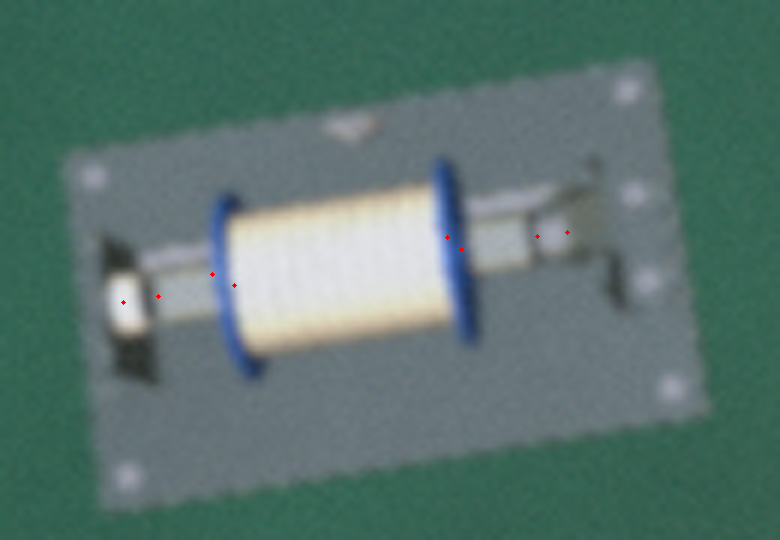

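View pics/s7.png

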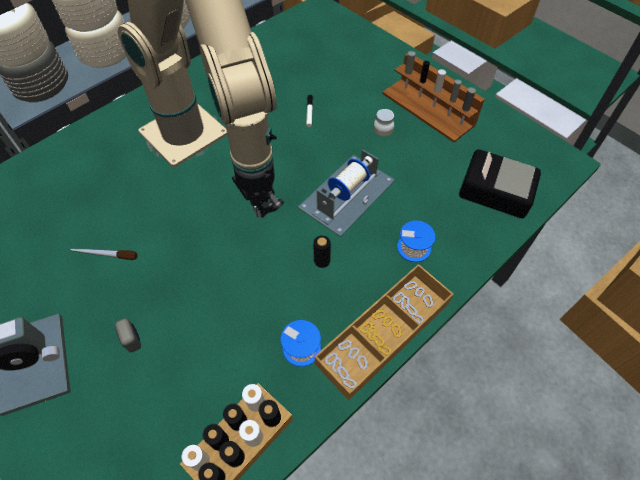

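```bash
python3 -m handwheel '-1 0 0 0 0 0 0;-1 0 0 0 0 0 0;-1 0 0 0 0 0 0;-1 0 0 0 0 0 0'; python3 -c "
from cell import ctrl
print(ctrl.finish_job())"
```

```text
clock: 17.4
eef_pos: [550.5, -86.6, 226.0]
tool_rot: [2.787, 1.532, 2.939]
force: [-0.8, 0.6, 0.1]
width: -0.0
the job is handed in; nothing more can be done
None
```

The reel is loaded in the dispenser and the job was handed in at 17.4 s. No verdict was reported.

- **What I did:** I gripped the reel mid-winding and carried it over at 20° tilt. I slid the plain end in until it stopped against the cup floor, then lowered the sprung end onto the lead-in and let go. With the jaws shut I pressed down on the tube until the force fell to zero. The highest reading while pressing was about 26 N, against the 5 to 20 N expected.
- **Reel and dispenser:** In the last pictures from both cameras, the spindle lies level and matches the projected loaded position to about a pixel (2 to 3 mm). The black nose is in the plain cup and the pin is in the ramp cup.
- **Arm and other goods:** The arm stood clear, more than 200 mm from the dispenser, with the wrist force near zero. The other goods look unmoved in the scene picture.
- **Not measured:** How far the sprung pin is pressed in was judged only from the pictures and the drop in force.
- **Disagreements:** Triangulation put the reel axis 41.5 mm up, not the stated 38 mm, and I used 38 mm. The jaws read 54 mm on the 56 mm winding. Neither caused trouble.

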